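# Lift an agar plate onto the colony counter

## Task

Pick up the blue-handled lifter, slide its blade under the agar plate that lies on the dark metal tray, and carry the plate level to the colony counter so that it ends sitting flat in the counter's round recess. The lid is only resting on the plate, so never touch the plate with the gripper or the arm and keep it close to level the whole way. Then lay the lifter down flat on the bench, off the tray and the counter, and leave the flask, the label tapes and the yellow tip box where they are.

Things in the scene. Friction and masses are not known exactly. Their poses are not given: they have to be found in the camera images.
- lifter: Loose flat dish lifter 150 g, lying blade down. Origin: centre of the blade's underside; x points from handle to front edge, z up. Blade: dark metal, slippery coating (friction about 0.2), 80 mm wide (y), 95 mm long (x -47.5 to +47.5), 1.8 mm thick, 1 mm at the straight front edge. A 16 mm strap neck rises from its heel (x -45) to the handle. Centre of mass near x = -40.
- lifter_grip (a point): Good point to take the lifter: on the middle line of its blue handle, 105 mm behind the blade's centre (lifter x = -105), 45 mm above the blade's underside. The handle is a level bar, 18 mm wide (y), 20 mm high (35 to 55 mm above the blade's underside), lifter x from -196 to -76 mm. Axes as the lifter's.
- lifter_edge (a point): Middle of the blade's front edge, at its underside: 47.5 mm ahead of the lifter's origin.
- dish: Closed round agar plate (Petri dish), loose, about 75 g: amber, clear lid; the only one on the tray. Origin: centre of its underside, z up. Flat underside 78 mm across, bevelled 45 degrees up to the base, 87 mm across (4.5 to 9 mm up); lid 90 mm across, 8.5 to 17 mm up. The blade's edge pushes it along the tray until it meets the back lip; only then does it ride up onto the blade.
- tray: Shallow dark sheet-metal tray, fixed, 160 mm (x) by 200 mm (y). Origin: centre of its footprint on the bench; x points from its open front (x = -80 mm, towards the robot, no lip) to its back, z up. Floor top 6 mm above the bench. Lips along both sides (inner faces y = -98 and +98 mm) and the back (inner face x = +77 mm) reach 16.6 mm above the bench.
- counter: Colony counter, a grey and white bench instrument, fixed, 204 mm wide. Origin: on the bench below the recess's centre; x points from its front (towards the robot) to its back, z up. Flat level white stage 48 mm above the bench, x -75 to +70 mm, y -100 to +100 mm; behind it a raised back with display and keys, up to 100 mm high.
- recess (a point): Centre of the floor of the round recess in the counter's stage, ringed in black with a ruled pale floor: 92 mm diameter, 4 mm deep (floor 44 mm above the bench). Axes as the counter's. Plate on stage or tray: friction about 0.6. To come off the blade, the plate must touch down with its front edge while the blade tips nose down about 10 degrees and draws back; else it rides back with the blade.
- flask: Loose culture flask with a white cap, 45 x 72 x 138 mm, standing to the far left. Origin: centre of its underside. A bystander.
- tapes: Loose stack of three coloured rolls of label tape, 60 mm diameter, 57 mm high, to the right. Origin: centre of its underside. A bystander.
- tip_box: Loose yellow-topped pipette tip box, 92 x 124 x 56 mm, to the front right. Origin: centre of its underside. A bystander.
Things that resemble listed ones, but are neither listed nor needed, are in the scene too. What is shaped like the dish but pink is not meant.

How it is judged:
On the way:
1. the plate rides on the lifter alone, lifted at least 20 mm clear of the tray (contact force between lifter and dish above 0.2 N and contact force between dish and tray below 0.02 N and contact force between dish and counter below 0.02 N and z of dish in the frame of tray above 0.026 m), for 0.2 s.
At the end, for the whole second after the job is handed in: The plate lies at rest in the recess: centre within 4.5 mm, underside on its floor (within 1.2 mm), level within 0.03 rad. The lifter lies at rest, blade down and flat on the bench (within 3 mm and 0.05 rad), touching neither plate, tray nor counter (horizontal distance between dish and recess below 0.0045 m and z of dish in the frame of recess between -0.0015 and 0.0012 m and angle between dish's own z axis and vertical below 0.03 rad and linear speed of each of dish, lifter below 0.01 m/s and contact force between lifter and dish below 0.02 N and contact force between lifter and tray below 0.02 N and contact force between lifter and counter below 0.02 N and angle between lifter's own z axis and vertical below 0.05 rad and height (world z) of lifter below 0.003 m).
It fails at once if the plate tips by more than 0.35 rad (20 degrees) (angle between dish's own z axis and vertical above 0.35 rad).
It fails at once if the gripper or the arm touches the plate (contact force between any of the fingers, the arm and dish above 0.3 N).
It fails at once if the flask, the label tapes or the tip box is moved more than 20 mm (distance of any of flask, tapes, tip_box from where it was at the start of the episode above 0.02 m).
It also fails if it takes over 72 s, if anything falls off the work surface, if the arm or the gripper's body presses on something with over 40 N, if the wrist force passes 120 N, or if a joint passes its speed limit or range.

## Robot

A 6-joint arm with a two-finger parallel gripper is mounted at the origin on a cart in front of the work surface, level with it; the furniture and walls round the work are solid. World frame = base frame: x ahead of the robot, y to its left, z up, the work surface at z = 0. Lengths are in m, angles in rad, forces in N, time in s.
With the tool pointing down it reaches from about 0.325 to 0.9 m from the base axis. Payload 3.5 kg.
Tool frame: the origin (TCP) lies at the centre of the arm's flange, where the gripper is bolted on; the fingertips stand 173 mm ahead of it and the grasp point (between the pads) lies 155 mm ahead of it; z points along the fingers, y is the line along which they close (so a half turn about z gives the same grasp; the last joint's range is limited). The gripper opens to 85 mm and grips with 20 to 120 N. Pads are 22 mm wide; open, the fingers measure 114 mm over their backs; the gripper's body (76 mm by 85 mm) begins 54 mm behind the grasp point. The pads swing forward as they close: fully open they stand 13 mm farther back than shut.
Start: joints at [-1.331, 0.276, -0.026, 1.268, 0, 1.467], TCP at [0.21, -0.589, 0.405] pointing down, gripper open.
Joint ranges: [-3.12, 3.12], [-0.85, 1.88], [-1.08, 1.24], [-1.95, 2.15], [-1.57, 1.53], [-3.14, 3.14]. Speed limits (rad/s): [2.57, 2.57, 3.14, 3.14, 3.14, 3.14].

## Interface

Orientations are given as a unit quaternion [w, x, y, z].
In Python, from workcell import bot gives the robot as it stands.
- The arm moves only by the tool servo_tool, never from a script. Its argument "commands" is a list of rows, each an object with "fingers": the opening in per cent of the stroke, from 0 (shut) to 100 (fully open); "delta_pos": the shift along the tool's x, y, z in mm, a list of three; "rot": the turn, a rotation vector about the tool's x, y, z in rad, a list of three. A call has 1 to 10 rows; each row is the pose to reach, as a shift and turn from the pose commanded when the call began, along the tool's axes at that moment; what a row does not reach only later rows make up. A row lasts 1/10 s, in which the tool goes at most 50 mm and 8.59 degrees, less where a joint would pass 70% of its speed; a pose out of reach is approached as far as the arm can. A call with a gripper value outside its range is refused whole. The fingers move at their own pace and stop on an object; "squeeze" is the grip in N (left out, the last holds). Time passes only in rows, so rows that repeat a pose let the fingers close. It gives the time, the measured TCP pose, the force, the opening and the grip force at its end, in the units of the state.
- bot.state(): the state, without advancing time (a new reading comes with each control period).
- bot.grab_frame(name): name is "scene" or "side" or "wrist"; returns (picture, depth): 400x640x3 uint8, red, green, blue; 400x640 float32, m along the optical axis (not along the pixel's ray), 0 where there is no reading.
- bot.camera_params(name): a dict with "intrinsics" (3x3 intrinsics, pixels), "distortion" ([k1, k2, p1, p2, k3] as OpenCV has them; the pictures are not rectified), "cam_to_world" (4x4, takes a point from camera to world coordinates). Camera axes: x right, y down, z forward; pixel columns grow to the right and rows downward; lengths in m; the calibration is good to about 2 mm. A picture is of the moment at which its call begins: read the wrist's pose just before it. camera_params takes no time and is no camera call; for the wrist camera it gives the pose at the moment of the call.
- bot.hand_in(): hands the job in; it is judged then, once.
The state is a dict: "time": time; "q": joint angles; "joint_velocities": joint speeds; "joint_torque": joint torques, N m; "tool_pos": TCP position; "tcp_rot": TCP orientation; "contact_force": force on the tool from outside, world axes, zero at the start; "ft_torque": the same for the moment, N m; "grip_width": finger opening in m; "grasp_force": force on a finger pad.
Only numpy, scipy, OpenCV 4.12 (cv2) and the standard library are available. Lean on these libraries where they do the work, as an engineer would, in place of code of your own. Each camera call takes 0.05 s, during which the arm holds its last target. There are 200 camera calls.

## Working session

There is one attempt and no reset: what is moved stays moved. The work goes in short steps, Python scripts to look and compute and a tool call to move; the robot and the scene stay as the last step left them, time stands still between calls to the robot, and variables do not carry over. Pictures are saved under pics/ and viewed, at most 10 in all, crops included, and the job is handed in when it is done.

Besides the shell and the picture viewer there is one more tool, called in YAML: its name, and indented under it one key for each argument. servo_tool: Moves the arm, as the interface text tells. Its arguments: {"type":"object","properties":{"commands":{"type":"array"},"squeeze":{"type":"number"}},"required":["commands"]}

```bash
mkdir -p pics; ls; python3 - <<'E'
from workcell import bot
import cv2, numpy as np, pickle
print(bot.state())
d={}
for n in ("scene","side"):
    im,z=bot.grab_frame(n); p=bot.camera_params(n); d[n]=(im,z,p)
    cv2.imwrite(f"pics/{n}0.png",im[:,:,::-1]); print(n,p)
pickle.dump(d,open("f0.pkl","wb"))
E
```

```text
pics
{'time': 0.0, 'q': array([-1.33136929e+00,  2.77151464e-01, -2.79207454e-02,  1.26803623e+00,
       -3.00942463e-05,  1.46740073e+00]), 'joint_velocities': array([ 0.00029479, -0.000708  , -0.00046984, -0.00066303, -0.0012245 ,
        0.00144692]), 'joint_torque': array([ 7.80227219e-05, -4.45511663e+01,  2.95200384e+01,  1.64018199e-02,
       -8.42851318e-05,  5.77174447e-06]), 'tool_pos': array([ 0.20998309, -0.58823102,  0.40352903]), 'tcp_rot': array([-1.15236225e-03,  9.85344354e-01,  1.70573054e-01, -9.35818199e-05]), 'contact_force': array([-0.87122982, -0.23042786, -0.22405709]), 'ft_torque': array([ 0.00116139, -0.02379612, -0.00693674]), 'grasp_force': 0.0, 'grip_width': 0.08536855701702821}
scene {'intrinsics': array([[422.29021328,   0.        , 315.33437553],
       [  0.        , 422.29021328, 197.94120609],
       [  0.        ,   0.        ,   1.        ]]), 'distortion': array([-0.00407388,  0.        ,  0.        ,  0.        ,  0.        ]), 'cam_to_world': array([[-0.51695156, -0.41291679,  0.74984052, -0.54062447],
       [-0.85561854,  0.22260188, -0.46729575,  0.6064593 ],
       [ 0.02603835, -0.88314672, -0.46837364,  0.70060004],
       [ 0.        ,  0.        ,  0.        ,  1.        ]])}
side {'intrinsics': array([[498.56398376,   0.        , 320.23234095],
       [  0.        , 498.56398376, 192.02545597],
       [  0.        ,   0.        ,   1.        ]]), 'distortion': array([-0.05707141,  0.        ,  0.        ,  0.        ,  0.        ]), 'cam_to_world': array([[ 0.9987716 , -0.02535396,  0.04257316,  0.40811815],
       [-0.04941019, -0.57431072,  0.81714493, -1.55616714],
       [ 0.00373237, -0.81824469, -0.57485798,  1.11206286],
       [ 0.        ,  0.        ,  0.        ,  1.        ]])}
```

View pics/scene0.png

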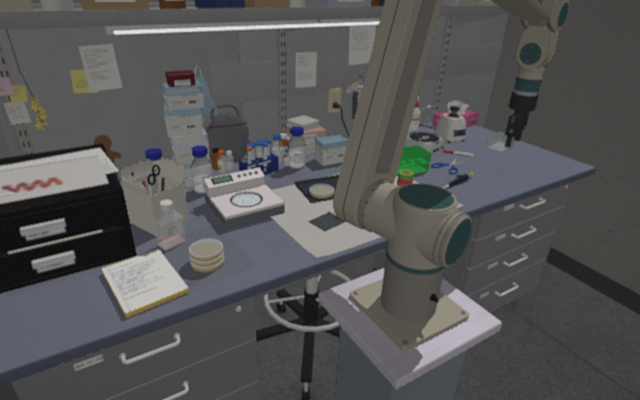

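View pics/side0.png

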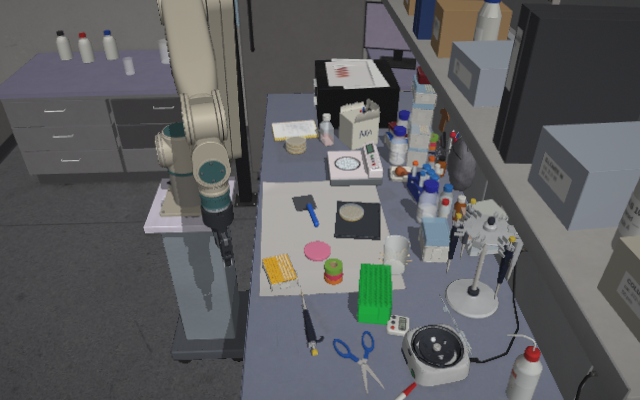

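The side view shows the lifter with its blade at (303,202) and handle end at (317,225). The amber dish is at (351,212) on the dark tray, and the counter's ring is at (348,163). The pink lookalike is at (317,250). The tapes are at (334,271), the tip box at (280,270) and the flask at (326,128).

```bash
cat > h.py <<'E'
import numpy as np, cv2
from scipy.spatial.transform import Rotation as R
def ray(p,uv,z):
    """pixels -> world points on the plane at height z"""
    n=cv2.undistortPoints(np.array(uv,float).reshape(-1,1,2),p["intrinsics"],p["distortion"])[:,0]
    T=p["cam_to_world"]; d=np.c_[n,np.ones(len(n))]@T[:3,:3].T
    return T[:3,3]+d*((z-T[2,3])/d[:,2])[:,None]
def proj(p,X):
    T=np.linalg.inv(p["cam_to_world"]); X=np.array(X,float).reshape(-1,3)
    return cv2.projectPoints(X,cv2.Rodrigues(T[:3,:3])[0],T[:3,3],p["intrinsics"],p["distortion"])[0][:,0]
def rot(q): return R.from_quat(np.r_[q[1:],q[0]]).as_matrix()
E
python3 - <<'E'
from h import *; import pickle
from workcell import bot
d=pickle.load(open("f0.pkl","rb")); p=d["side"][2]
for n,uv,z in [("blade",(303,202),0.002),("handle end",(317,224),.05),("handle front",(310,207),.05),("dish",(351,212),.023),("tray",(358,220),.01),("ring",(348,163),.048),("tapes",(334,268),.057),("tip",(280,268),.056),("flask",(326,120),.138),("cup",(396,243),.09)]:
    print(n,ray(p,uv,z)[0].round(3))
s=bot.state(); w=bot.camera_params("wrist"); Rt=rot(s["tcp_rot"])
print(Rt.T@(w["cam_to_world"][:3,3]-s["tool_pos"]), (Rt.T@w["cam_to_world"][:3,:3]).round(3), w["intrinsics"],w["distortion"]); print(Rt.round(3))
E
```

```text
blade [ 0.422 -0.041  0.002]
handle end [ 0.466 -0.235  0.05 ]
handle front [ 0.446 -0.137  0.05 ]
dish [ 0.593 -0.138  0.023]
tray [ 0.616 -0.169  0.01 ]
ring [0.609 0.156 0.048]
tapes [ 0.508 -0.458  0.057]
tip [ 0.345 -0.45   0.056]
flask [0.531 0.364 0.138]
cup [ 0.706 -0.39   0.09 ]
[ 0.06897216 -0.00093536  0.03091547] [[-0.    -0.962 -0.273]
 [ 1.    -0.001  0.001]
 [-0.001 -0.273  0.962]] [[357.59507518   0.         312.0586615 ]
 [  0.         357.59507518 205.8602087 ]
 [  0.           0.           1.        ]] [0.02148732 0.         0.         0.         0.        ]
[[ 0.942  0.336 -0.   ]
 [ 0.336 -0.942  0.002]
 [ 0.    -0.002 -1.   ]]
```

servo_tool:
  commands:
    - {"fingers":100,"delta_pos":[37,-26,-12],"rot":[0,0,-0.15]}
    - {"fingers":100,"delta_pos":[74,-52,-24],"rot":[0,0,-0.3]}
    - {"fingers":100,"delta_pos":[111,-78,-36],"rot":[0,0,-0.45]}
    - {"fingers":100,"delta_pos":[148,-104,-48],"rot":[0,0,-0.6]}
    - {"fingers":100,"delta_pos":[185,-130,-60],"rot":[0,0,-0.75]}
    - {"fingers":100,"delta_pos":[222,-156,-72],"rot":[0,0,-0.9]}
    - {"fingers":100,"delta_pos":[259,-182,-84],"rot":[0,0,-1.05]}
    - {"fingers":100,"delta_pos":[296,-208,-96],"rot":[0,0,-1.2]}
    - {"fingers":100,"delta_pos":[333,-234,-108],"rot":[0,0,-1.35]}
    - {"fingers":100,"delta_pos":[369,-259,-117],"rot":[0,0,-1.49]}

```text
time: 1.1
tool_pos: [0.4712, -0.2189, 0.5222]
tcp_rot: [0.0, 0.606, 0.795, 0.0]
contact_force: [0.7, -0.6, -0.1]
grip_width: 0.0854
grasp_force: 0.0
```

servo_tool:
  commands:
    - {"fingers":100,"delta_pos":[0,0,0],"rot":[0,0,-0.15]}
    - {"fingers":100,"delta_pos":[0,0,0],"rot":[0,0,-0.3]}
    - {"fingers":100,"delta_pos":[0,0,0],"rot":[0,0,-0.45]}
    - {"fingers":100,"delta_pos":[0,0,0],"rot":[0,0,-0.6]}
    - {"fingers":100,"delta_pos":[0,0,0],"rot":[0,0,-0.75]}
    - {"fingers":100,"delta_pos":[0,0,0],"rot":[0,0,-0.9]}
    - {"fingers":100,"delta_pos":[0,0,0],"rot":[0,0,-1.05]}
    - {"fingers":100,"delta_pos":[0,0,0],"rot":[0,0,-1.2]}
    - {"fingers":100,"delta_pos":[0,0,0],"rot":[0,0,-1.35]}
    - {"fingers":100,"delta_pos":[0,0,0],"rot":[0,0,-1.49]}

```text
time: 2.1
tool_pos: [0.4704, -0.2206, 0.5211]
tcp_rot: [-0.0, -0.093, 0.996, 0.0]
contact_force: [0.2, -0.6, -0.4]
grip_width: 0.0855
grasp_force: 0.0
```

servo_tool:
  commands:
    - {"fingers":100,"delta_pos":[0,0,0],"rot":[0,0,-0.15]}
    - {"fingers":100,"delta_pos":[0,0,0],"rot":[0,0,-0.3]}
    - {"fingers":100,"delta_pos":[0,0,0],"rot":[0,0,-0.45]}
    - {"fingers":100,"delta_pos":[0,0,0],"rot":[0,0,-0.6]}
    - {"fingers":100,"delta_pos":[0,0,0],"rot":[0,0,-0.75]}
    - {"fingers":100,"delta_pos":[0,0,0],"rot":[0,0,-0.9]}
    - {"fingers":100,"delta_pos":[0,0,0],"rot":[0,0,-1.05]}
    - {"fingers":100,"delta_pos":[0,0,0],"rot":[0,0,-1.2]}
    - {"fingers":100,"delta_pos":[0,0,0],"rot":[0,0,-1.35]}
    - {"fingers":100,"delta_pos":[0,0,0],"rot":[0,0,-1.49]}

```text
time: 3.1
tool_pos: [0.4704, -0.2206, 0.5211]
tcp_rot: [0.0, 0.744, -0.669, -0.001]
contact_force: [0.4, -0.7, -0.3]
grip_width: 0.0855
grasp_force: 0.0
```

servo_tool:
  commands:
    - {"fingers":100,"delta_pos":[0,0,0],"rot":[0,0,-0.1]}
    - {"fingers":100,"delta_pos":[0,0,0],"rot":[0,0,-0.13]}
    - {"fingers":100,"delta_pos":[0,0,0],"rot":[0,0,-0.13]}
    - {"fingers":100,"delta_pos":[0,0,0],"rot":[0,0,-0.13]}

```text
time: 3.5
tool_pos: [0.4705, -0.2206, 0.5213]
tcp_rot: [0.0, 0.783, -0.621, -0.0]
contact_force: [-0.4, -0.6, -0.9]
grip_width: 0.0851
grasp_force: 0.0
```

```bash
python3 - <<'E'
from workcell import bot
import cv2, pickle
s=bot.state(); p=bot.camera_params("wrist"); im,z=bot.grab_frame("wrist")
pickle.dump((im,z,p,s),open("w1.pkl","wb")); cv2.imwrite("pics/w1.png",im[:,:,::-1]); print(s["time"],s["q"],s["tool_pos"])
E
```

```text
3.5 [-5.62963864e-01  4.89870416e-02 -5.37128237e-02  1.46883286e+00
  3.24749016e-05 -2.36344550e+00] [ 0.47045384 -0.2206221   0.52133098]
```

View pics/w1.png

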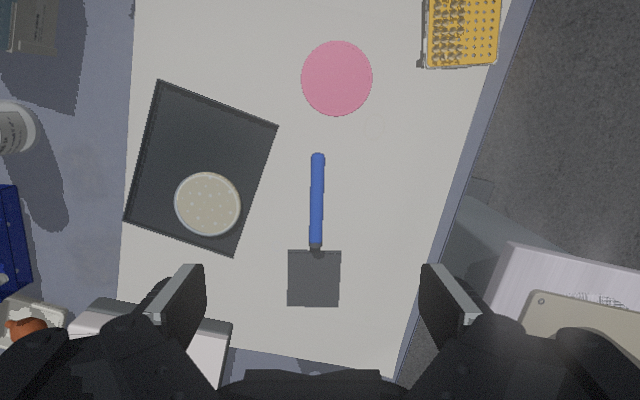

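The wrist view shows the lifter's handle from (318,155) to (315,247) and its blade at about (314,278). The tray corners are near (160,80), (278,126), (233,258) and (123,220), with the dish lid at (207,204).

```bash
cat > meas1.py <<'E'
from h import *; import pickle
im,z,p,s=pickle.load(open("w1.pkl","rb"))
hsv=cv2.cvtColor(im,cv2.COLOR_RGB2HSV)
def big(m,roi):
    k=np.zeros_like(m); x0,y0,x1,y1=roi; k[y0:y1,x0:x1]=m[y0:y1,x0:x1]
    c=max(cv2.findContours(k,cv2.RETR_EXTERNAL,cv2.CHAIN_APPROX_NONE)[0],key=cv2.contourArea); return c
h=big(cv2.inRange(hsv,(100,120,60),(130,255,255)),(290,140,345,255))
P=ray(p,h.reshape(-1,2),.045); r=cv2.minAreaRect(P[:,:2].astype(np.float32)*1000); print("handle",r)
b=big(cv2.inRange(im,(0,0,0),(110,110,110)),(280,249,350,315))
P=ray(p,b.reshape(-1,2),.0018); print("blade",cv2.minAreaRect(P[:,:2].astype(np.float32)*1000))
t=big(cv2.inRange(im,(0,0,0),(115,115,115)),(115,70,285,265))
P=ray(p,t.reshape(-1,2),.0166);rt=cv2.minAreaRect(P[:,:2].astype(np.float32)*1000); print("tray top",rt)
q=cv2.approxPolyDP(t,6,True); print(q.reshape(-1,2).tolist(), ray(p,q.reshape(-1,2),.0166)[:,:2].round(4).tolist())
g=big(cv2.inRange(im,(135,125,100),(255,255,255)),(165,165,250,240))
P=ray(p,g.reshape(-1,2),.023); c,R_=cv2.minEnclosingCircle(P[:,:2].astype(np.float32)*1000); print("dish",c,R_, cv2.fitEllipse(P[:,:2].astype(np.float32)*1000))
pk=cv2.fitEllipse(big(cv2.inRange(hsv,(150,60,100),(179,255,255)),(280,20,400,130)));print("pink",ray(p,pk[0],.01))
E
python3 meas1.py
```

```text
handle ((453.65740966796875, -174.40760803222656), (16.477909088134766, 118.50675964355469), 11.576128005981445)
blade ((426.70135498046875, -42.67231750488281), (78.21195983886719, 94.93362426757812), 11.382464408874512)
tray top ((614.9707641601562, -164.65765380859375), (200.3583526611328, 160.2610626220703), 82.21409606933594)
[[157, 79], [121, 220], [232, 257], [278, 125]] [[0.68, -0.2724], [0.7078, -0.0767], [0.5494, -0.0563], [0.5225, -0.2523]]
dish (594.623291015625, -128.60546875) 44.800716400146484 ((594.3972778320312, -128.45860290527344), (85.67786407470703, 88.52851867675781), 154.38365173339844)
pink [[ 0.46310765 -0.32519979  0.01      ]]
```

servo_tool:
  commands:
    - {"fingers":100,"delta_pos":[-10,1,40],"rot":[0,0,0.01]}
    - {"fingers":100,"delta_pos":[-24,2,85],"rot":[0,0,0.02]}
    - {"fingers":100,"delta_pos":[-38,3,130],"rot":[0,0,0.029]}
    - {"fingers":100,"delta_pos":[-52,4,175],"rot":[0,0,0.029]}
    - {"fingers":100,"delta_pos":[-66,5,220],"rot":[0,0,0.029]}
    - {"fingers":100,"delta_pos":[-79,5,260],"rot":[0,0,0.029]}
    - {"fingers":100,"delta_pos":[-79,5,290],"rot":[0,0,0.029]}
    - {"fingers":100,"delta_pos":[-79,5,312],"rot":[0,0,0.029]}
    - {"fingers":100,"delta_pos":[-79,5,321],"rot":[0,0,0.029]}
    - {"fingers":100,"delta_pos":[-79,5,321],"rot":[0,0,0.029]}

```text
time: 4.55
tool_pos: [0.4471, -0.1447, 0.1997]
tcp_rot: [0.0, 0.775, -0.633, -0.001]
contact_force: [0.2, 0.0, 0.2]
grip_width: 0.0855
grasp_force: 0.0
```

servo_tool:
  commands:
    - {"fingers":60,"delta_pos":[0,0,0],"rot":[0,0,0]}
    - {"fingers":40,"delta_pos":[0,0,0],"rot":[0,0,0]}
    - {"fingers":20,"delta_pos":[0,0,0],"rot":[0,0,0]}
    - {"fingers":0,"delta_pos":[0,0,0],"rot":[0,0,0]}
    - {"fingers":0,"delta_pos":[0,0,0],"rot":[0,0,0]}
    - {"fingers":0,"delta_pos":[0,0,0],"rot":[0,0,0]}
    - {"fingers":0,"delta_pos":[0,0,0],"rot":[0,0,0]}
    - {"fingers":0,"delta_pos":[0,0,0],"rot":[0,0,0]}
  squeeze: 80

```text
time: 5.35
tool_pos: [0.448, -0.1452, 0.2012]
tcp_rot: [-0.0, 0.775, -0.632, 0.001]
contact_force: [-0.6, -1.2, 6.2]
grip_width: 0.0166
grasp_force: 78.5
```

servo_tool:
  commands:
    - {"fingers":0,"delta_pos":[0,0,-15],"rot":[0,0,0]}
    - {"fingers":0,"delta_pos":[0,0,-45],"rot":[0,0,0]}
    - {"fingers":0,"delta_pos":[0,0,-70],"rot":[0,0,0.06]}
    - {"fingers":0,"delta_pos":[-8,8,-70],"rot":[0,0,0.2]}
    - {"fingers":0,"delta_pos":[-17,17,-70],"rot":[0,0,0.34]}
    - {"fingers":0,"delta_pos":[-26,28,-70],"rot":[0,0,0.48]}
    - {"fingers":0,"delta_pos":[-35,38,-70],"rot":[0,0,0.62]}
    - {"fingers":0,"delta_pos":[-44,48,-70],"rot":[0,0,0.76]}
    - {"fingers":0,"delta_pos":[-53,58,-70],"rot":[0,0,0.9]}
    - {"fingers":0,"delta_pos":[-62,68,-70],"rot":[0,0,1.04]}

```text
time: 6.35
tool_pos: [0.3675, -0.0972, 0.2699]
tcp_rot: [-0.001, -0.355, 0.935, 0.001]
contact_force: [-0.5, 0.3, -0.8]
grip_width: 0.0163
grasp_force: 78.3
```

servo_tool:
  commands:
    - {"fingers":0,"delta_pos":[0,0,0],"rot":[0,0,0.14]}
    - {"fingers":0,"delta_pos":[0,0,0],"rot":[0,0,0.28]}
    - {"fingers":0,"delta_pos":[0,0,0],"rot":[0,0,0.42]}
    - {"fingers":0,"delta_pos":[0,0,0],"rot":[0,0,0.56]}
    - {"fingers":0,"delta_pos":[0,0,0],"rot":[0,0,0.7]}
    - {"fingers":0,"delta_pos":[0,0,0],"rot":[0,0,0.82]}
    - {"fingers":0,"delta_pos":[0,0,0],"rot":[0,0,0.866]}
    - {"fingers":0,"delta_pos":[0,0,0],"rot":[0,0,0.866]}
    - {"fingers":0,"delta_pos":[0,0,0],"rot":[0,0,0.866]}

```text
time: 7.25
tool_pos: [0.3682, -0.0975, 0.2701]
tcp_rot: [-0.001, 0.066, 0.998, 0.0]
contact_force: [0.4, 0.5, -2.0]
grip_width: 0.0165
grasp_force: 78.3
```

```bash
python3 - <<'E'
from workcell import bot
import cv2, pickle
s=bot.state(); p=bot.camera_params("wrist"); im,z=bot.grab_frame("wrist")
pickle.dump((im,z,p,s),open("w2.pkl","wb")); cv2.imwrite("pics/w2.png",im[:,:,::-1]); print(s["time"],s["q"],s["tool_pos"],s["tcp_rot"])
E
```

```text
7.25 [-4.29152021e-01 -3.95076703e-02 -6.95083835e-01  9.16660090e-01
  4.69362630e-05 -2.96499580e-01] [ 0.36815595 -0.09752806  0.27013395] [-6.64763057e-04  6.62776010e-02  9.97800962e-01  2.77467978e-04]
```

View pics/w2.png

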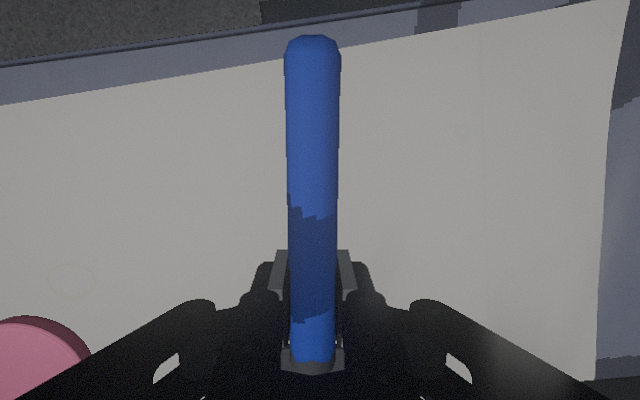

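The view shows the handle from (313,40) to (313,365), straight in the jaws. The blade is hidden behind the gripper, so I'll measure the handle's pitch and grip offset from depth.

```bash
python3 - <<'E'
from h import *; import pickle
im,z,p,s=pickle.load(open("w2.pkl","rb"))
hsv=cv2.cvtColor(im,cv2.COLOR_RGB2HSV)
m=cv2.inRange(hsv,(100,120,40),(130,255,255))>0; m[:,:270]=0;m[:,360:]=0
K=p["intrinsics"]; v,u=np.nonzero(m&(z>0)); n=cv2.undistortPoints(np.c_[u,v].astype(float)[:,None],K,p["distortion"])[:,0]
X=np.c_[n,np.ones(len(n))]*z[v,u][:,None]; X=X@p["cam_to_world"][:3,:3].T+p["cam_to_world"][:3,3]
T=(X-s["tool_pos"])@rot(s["tcp_rot"])   # tool frame
top=np.abs(T[:,1])<.006
print("x range",np.percentile(T[:,0],[.5,99.5])*1000,"y",np.percentile(T[:,1],[2,50,98])*1000)
k=top&(T[:,0]>.02)&(T[:,0]<.085); print("z vs x",np.polyfit(T[k,0],T[k,2],1), "z med",np.median(T[k,2]))
k=(T[:,0]>.01)&(T[:,0]<.085); print("y vs x",np.polyfit(T[k,0],T[k,1],1))
# image-based: tip of handle on plane and edges
ys=[];
for r in range(70,340,30):
    c=np.nonzero(m[r])[0]; 
    if len(c): P=ray(p,[[ (c[0]+c[-1])/2,r]],s["tool_pos"][2]-.150)[0]; ys.append((rot(s["tcp_rot"]).T@(P-s["tool_pos"]))*1000)
print(np.round(ys,1))
E
```

```text
x range [-24.75915521  89.2279507 ] y [-7.66172236  0.57601866  8.76281534]
z vs x [-0.00101288  0.14703813] z med 0.14693762610173816
y vs x [-0.0033211   0.00072722]
[[ 80.    0.4 150.1]
 [ 71.1   0.4 150.1]
 [ 61.7   0.6 150.1]
 [ 51.9   0.6 150.1]
 [ 41.6   0.6 150.1]
 [ 30.8   0.6 150. ]
 [ 19.5   0.7 150. ]
 [  7.6   0.6 150. ]
 [ -4.8   0.6 150. ]]
```

servo_tool:
  commands:
    - {"fingers":0,"delta_pos":[0,0,20],"rot":[0,0.01,0]}
    - {"fingers":0,"delta_pos":[0,0,45],"rot":[0,0.02,0]}
    - {"fingers":0,"delta_pos":[0,0,57],"rot":[0,0.02,0]}
    - {"fingers":0,"delta_pos":[0,0,57],"rot":[0,0.02,0]}
    - {"fingers":0,"delta_pos":[-15,0,57],"rot":[0,0.02,0]}
    - {"fingers":0,"delta_pos":[-30,0,57],"rot":[0,0.02,0]}
    - {"fingers":0,"delta_pos":[-35,0,57],"rot":[0,0.02,0]}
    - {"fingers":0,"delta_pos":[-35,0,57],"rot":[0,0.02,0]}
    - {"fingers":0,"delta_pos":[-35,0,57],"rot":[0,0.02,0]}

```text
time: 8.2
tool_pos: [0.4036, -0.1025, 0.214]
tcp_rot: [-0.01, 0.067, 0.998, 0.001]
contact_force: [-0.7, -0.4, -1.2]
grip_width: 0.0168
grasp_force: 78.3
```

```bash
python3 - <<'E'
from workcell import bot
import cv2, pickle
from h import *
d={}
s=bot.state()
for n in ("scene","side"):
    im,z=bot.grab_frame(n); p=bot.camera_params(n); d[n]=(im,z,p)
pickle.dump((d,s),open("f3.pkl","wb"))
im=d["side"][0][160:260,270:410]; a=cv2.resize(im,None,fx=4,fy=4,interpolation=cv2.INTER_CUBIC)
cv2.imwrite("pics/s3.png",a[:,:,::-1]); print(s["contact_force"],s["tool_pos"],s["tcp_rot"])
E
```

```text
[-0.69239988 -0.44903685 -1.22593101] [ 0.40363407 -0.10245179  0.21399642] [-9.94861073e-03  6.66617651e-02  9.97725827e-01  6.38889016e-04]
```

View pics/s3.png

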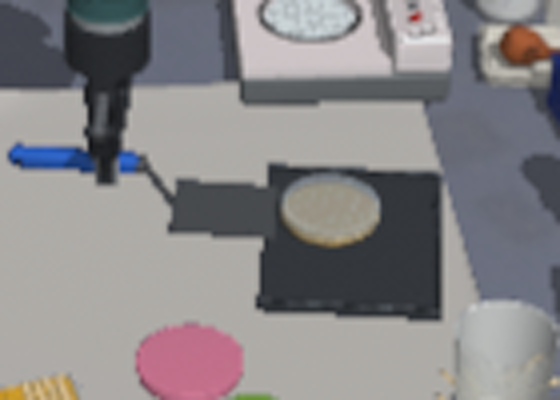

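The blade's front edge is at crop (275,210), just over the tray's front edge and in line with the dish at (330,212). Next I lower to touch the tray.

servo_tool:
  commands:
    - {"fingers":0,"delta_pos":[0,0,1],"rot":[0,0,0]}
    - {"fingers":0,"delta_pos":[0,0,2],"rot":[0,0,0]}
    - {"fingers":0,"delta_pos":[0,0,3],"rot":[0,0,0]}
    - {"fingers":0,"delta_pos":[0,0,3],"rot":[0,0,0]}

```text
time: 8.7
tool_pos: [0.4031, -0.1024, 0.2106]
tcp_rot: [-0.01, 0.067, 0.998, 0.001]
contact_force: [-0.0, 0.6, -1.9]
grip_width: 0.0166
grasp_force: 78.4
```

servo_tool:
  commands:
    - {"fingers":0,"delta_pos":[0,0,0.5],"rot":[0,0,0]}
    - {"fingers":0,"delta_pos":[0,0,1],"rot":[0,0,0]}
    - {"fingers":0,"delta_pos":[0,0,1],"rot":[0,0,0]}

```text
time: 9.0
tool_pos: [0.4034, -0.1025, 0.2099]
tcp_rot: [-0.01, 0.067, 0.998, 0.001]
contact_force: [0.3, 0.5, 0.2]
grip_width: 0.0166
grasp_force: 78.6
```

servo_tool:
  commands:
    - {"fingers":0,"delta_pos":[0,0,0.5],"rot":[0,0,0]}
    - {"fingers":0,"delta_pos":[0,0,0.5],"rot":[0,0,0]}
    - {"fingers":0,"delta_pos":[0,0,0.5],"rot":[0,0,0]}

```text
time: 9.3
tool_pos: [0.4035, -0.1025, 0.2094]
tcp_rot: [-0.01, 0.067, 0.998, 0.001]
contact_force: [-1.0, -0.9, 0.4]
grip_width: 0.0165
grasp_force: 78.7
```

servo_tool:
  commands:
    - {"fingers":0,"delta_pos":[-5,0,-0.1],"rot":[0,0,0]}
    - {"fingers":0,"delta_pos":[-12,0,-0.2],"rot":[0,0,0]}
    - {"fingers":0,"delta_pos":[-19,0,-0.4],"rot":[0,0,0]}
    - {"fingers":0,"delta_pos":[-26,0,-0.5],"rot":[0,0,0]}
    - {"fingers":0,"delta_pos":[-33,0,-0.7],"rot":[0,0,0]}
    - {"fingers":0,"delta_pos":[-40,0,-0.8],"rot":[0,0,0]}
    - {"fingers":0,"delta_pos":[-46,0,-0.9],"rot":[0,0,0]}
    - {"fingers":0,"delta_pos":[-51,0,-1.0],"rot":[0,0,0]}
    - {"fingers":0,"delta_pos":[-56,0,-1.1],"rot":[0,0,0]}
    - {"fingers":0,"delta_pos":[-60,0,-1.2],"rot":[0,0,0]}

```text
time: 10.3
tool_pos: [0.4631, -0.1105, 0.2092]
tcp_rot: [-0.01, 0.067, 0.998, 0.001]
contact_force: [-1.5, -0.6, 2.1]
grip_width: 0.0167
grasp_force: 78.8
```

servo_tool:
  commands:
    - {"fingers":0,"delta_pos":[-4,0,-0.1],"rot":[0,0,0]}
    - {"fingers":0,"delta_pos":[-8,0,-0.2],"rot":[0,0,0]}
    - {"fingers":0,"delta_pos":[-12,0,-0.3],"rot":[0,0,0]}
    - {"fingers":0,"delta_pos":[-16,0,-0.4],"rot":[0,0,0]}
    - {"fingers":0,"delta_pos":[-20,0,-0.4],"rot":[0,0,0]}
    - {"fingers":0,"delta_pos":[-24,0,-0.5],"rot":[0,0,0]}
    - {"fingers":0,"delta_pos":[-28,0,-0.6],"rot":[0,0,0]}
    - {"fingers":0,"delta_pos":[-31,0,-0.6],"rot":[0,0,0]}

```text
time: 11.1
tool_pos: [0.4938, -0.1146, 0.2092]
tcp_rot: [-0.01, 0.067, 0.998, 0.001]
contact_force: [-1.7, -0.4, 1.6]
grip_width: 0.0167
grasp_force: 78.8
```

```bash
python3 - <<'E'
from workcell import bot
import cv2, pickle
from h import *
s=bot.state()
im,z=bot.grab_frame("side")
im=im[160:260,290:410]; a=cv2.resize(im,None,fx=5,fy=5,interpolation=cv2.INTER_CUBIC)
cv2.imwrite("pics/s4.png",a[:,:,::-1]); print(s["time"],s["contact_force"],s["tool_pos"],s["tcp_rot"])
E
```

```text
11.1 [-1.69457857 -0.41235034  1.63666776] [ 0.49381712 -0.11462728  0.20922512] [-9.89044622e-03  6.68165516e-02  9.97716053e-01  6.37107640e-04]
```

View pics/s4.png

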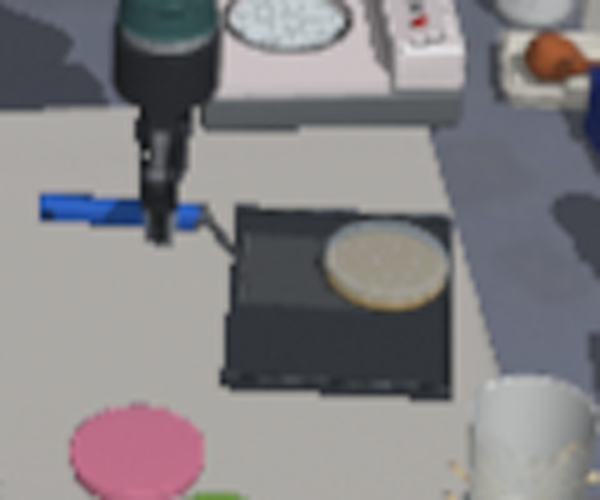

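The dish, at crop (385,263), has reached the back lip and the blade is partly under it. I'll go on 30 mm.

servo_tool:
  commands:
    - {"fingers":0,"delta_pos":[-3,0,0],"rot":[0,0,0]}
    - {"fingers":0,"delta_pos":[-7,0,-0.1],"rot":[0,0,0]}
    - {"fingers":0,"delta_pos":[-11,0,-0.2],"rot":[0,0,0]}
    - {"fingers":0,"delta_pos":[-15,0,-0.3],"rot":[0,0,0]}
    - {"fingers":0,"delta_pos":[-19,0,-0.4],"rot":[0,0,0]}
    - {"fingers":0,"delta_pos":[-23,0,-0.5],"rot":[0,0,0]}
    - {"fingers":0,"delta_pos":[-27,0,-0.5],"rot":[0,0,0]}
    - {"fingers":0,"delta_pos":[-30,0,-0.6],"rot":[0,0,0]}
    - {"fingers":0,"delta_pos":[-30,0,-0.6],"rot":[0,0,0]}

```text
time: 12.05
tool_pos: [0.5239, -0.1187, 0.2093]
tcp_rot: [-0.009, 0.067, 0.998, 0.001]
contact_force: [1.4, 0.6, 1.4]
grip_width: 0.0166
grasp_force: 78.8
```

```bash
cat > dish.py <<'E'
from workcell import bot
from h import *
def blob(m):
    return max(cv2.findContours(m,cv2.RETR_EXTERNAL,cv2.CHAIN_APPROX_NONE)[0],key=cv2.contourArea)
def dish(zt,roi=(335,190,400,240)):
    """lid-top centre in world from the side camera"""
    im,_=bot.grab_frame("side"); p=bot.camera_params("side"); x0,y0,x1,y1=roi
    s=im[y0:y1,x0:x1].astype(int); m=((s.min(2)>95)&(s[:,:,0]-s[:,:,2]>8)).astype(np.uint8)
    c=blob(m).reshape(-1,2)+[x0,y0]; P=ray(p,c,zt)[:,:2]*1000
    return cv2.fitEllipse(P.astype(np.float32)), im
E
python3 - <<'E'
from dish import *
s=bot.state(); e,im=dish(.023); print(s["time"],s["contact_force"],s["tool_pos"],s["tcp_rot"],e)
c=np.array(e[0])/1000-[.615,-.1647]; a=-.133; print("tray frame",c@[np.cos(a),np.sin(a)],c@[-np.sin(a),np.cos(a)])
E
```

```text
12.05 [1.39122702 0.55790956 1.3587043 ] [ 0.52387324 -0.11873758  0.20927662] [-9.37350166e-03  6.67975742e-02  9.97722319e-01  6.29401573e-04] ((649.5703125, -146.57595825195312), (77.32482147216797, 85.4295654296875), 36.861534118652344)
tray frame 0.0318616085302147 0.022548288127925607
```

servo_tool:
  commands:
    - {"fingers":0,"delta_pos":[2,0,-0.3],"rot":[0,-0.01,0]}
    - {"fingers":0,"delta_pos":[4,0,-1],"rot":[0,-0.02,0]}
    - {"fingers":0,"delta_pos":[6.5,0,-2],"rot":[0,-0.03,0]}
    - {"fingers":0,"delta_pos":[7,0,-4],"rot":[0,-0.03,0]}
    - {"fingers":0,"delta_pos":[7,0,-7],"rot":[0,-0.03,0]}
    - {"fingers":0,"delta_pos":[8,0,-11],"rot":[0,-0.03,0]}
    - {"fingers":0,"delta_pos":[8,0,-16],"rot":[0,-0.03,0]}
    - {"fingers":0,"delta_pos":[8,0,-21],"rot":[0,-0.03,0]}
    - {"fingers":0,"delta_pos":[8,0,-25],"rot":[0,-0.03,0]}
    - {"fingers":0,"delta_pos":[8,0,-28],"rot":[0,-0.03,0]}

```text
time: 13.1
tool_pos: [0.516, -0.1176, 0.238]
tcp_rot: [0.005, 0.067, 0.998, -0.0]
contact_force: [-0.7, -0.4, -1.8]
grip_width: 0.0169
grasp_force: 78.2
```

servo_tool:
  commands:
    - {"fingers":0,"delta_pos":[0,0,-4],"rot":[0,0,0]}
    - {"fingers":0,"delta_pos":[0,0,-10],"rot":[0,0,0]}
    - {"fingers":0,"delta_pos":[0,0,-17],"rot":[0,0,0]}
    - {"fingers":0,"delta_pos":[0,0,-24],"rot":[0,0,0]}
    - {"fingers":0,"delta_pos":[0,0,-31],"rot":[0,0,0]}
    - {"fingers":0,"delta_pos":[0,0,-38],"rot":[0,0,0]}
    - {"fingers":0,"delta_pos":[0,0,-45],"rot":[0,0,0]}
    - {"fingers":0,"delta_pos":[0,0,-49],"rot":[0,0,0]}
    - {"fingers":0,"delta_pos":[0,0,-50],"rot":[0,0,0]}
    - {"fingers":0,"delta_pos":[0,0,-50],"rot":[0,0,0]}

```text
time: 14.1
tool_pos: [0.5153, -0.1175, 0.2875]
tcp_rot: [0.005, 0.067, 0.998, -0.0]
contact_force: [0.3, 0.1, -2.5]
grip_width: 0.0167
grasp_force: 78.2
```

```bash
python3 - <<'E'
from workcell import bot
import cv2, pickle
from h import *
s=bot.state()
im,z=bot.grab_frame("side"); p=bot.camera_params("side"); im2,z2=bot.grab_frame("scene")
pickle.dump((im,z,p,im2,z2,bot.camera_params("scene"),s),open("f5.pkl","wb"))
a=cv2.resize(im[130:240,290:410],None,fx=5,fy=5,interpolation=cv2.INTER_CUBIC)
cv2.imwrite("pics/s5.png",a[:,:,::-1]); print(s["time"],s["contact_force"],s["tool_pos"],s["tcp_rot"])
# counter ring from scene + side
for n,I,P in (("side",im,p),("scene",im2,bot.camera_params("scene"))):
    print(n,proj(P,[.609,.156,.048]))
E
```

```text
14.1 [ 0.2730834   0.06168361 -2.49849024] [ 0.51528222 -0.11752566  0.28746757] [ 5.09122131e-03  6.68713852e-02  9.97748549e-01 -3.62320339e-04]
side [[347.89056381 162.96533406]]
scene [[246.13300321 198.36071239]]
```

View pics/s5.png

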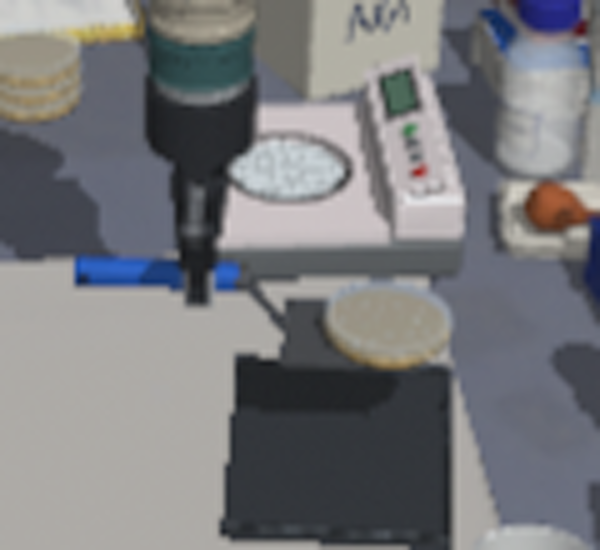

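The plate rides on the blade, lid at crop (388,322), and the counter ring is visible at crop (290,167). Next come the recess position, with side-camera bias checked against the wrist's tray measurement, and the plate's position on the blade.

```bash
python3 - <<'E'
from h import *; import pickle
d=pickle.load(open("f0.pkl","rb"))
f5=pickle.load(open("f5.pkl","rb")); s=f5[6]
def rect(im,p,roi,thr,z):
    x0,y0,x1,y1=roi; m=(im[y0:y1,x0:x1].max(2)<thr).astype(np.uint8)
    c=max(cv2.findContours(m,cv2.RETR_EXTERNAL,cv2.CHAIN_APPROX_NONE)[0],key=cv2.contourArea).reshape(-1,2)+[x0,y0]
    P=ray(p,c,z)[:,:2]*1000; return cv2.minAreaRect(P.astype(np.float32))
im,z,p=d["side"]; print("tray side",rect(im,p,(325,195,390,245),95,.0166))
# ring: within window on stage, dark ring outer contour
def ring(im,p,roi):
    x0,y0,x1,y1=roi; a=cv2.resize(im[y0:y1,x0:x1],None,fx=4,fy=4,interpolation=cv2.INTER_CUBIC)
    g=cv2.cvtColor(a,cv2.COLOR_RGB2GRAY); t=cv2.threshold(g,0,255,cv2.THRESH_OTSU)[0]
    m=(g<t).astype(np.uint8); out=[]
    for c in cv2.findContours(m,cv2.RETR_CCOMP,cv2.CHAIN_APPROX_NONE)[0]:
        if cv2.contourArea(c)<1500: continue
        P=ray(p,(c.reshape(-1,2)+.5)/4-.5+[x0,y0],.048)[:,:2]*1000
        e=cv2.fitEllipse(P.astype(np.float32)); out.append((len(c),np.round(e[0],1),np.round(e[1],1)))
    return t,out
print("ring side",ring(im,p,(331,151,366,176)))
im2,z2,p2=d["scene"]; print("ring scene",ring(im2,p2,(225,188,268,210)))
im,z,p=f5[:3]; print("ring side5",ring(im,p,(334,153,363,176)))
# stage front edge & side: yaw from depth points at stage height
v,u=np.nonzero(d["side"][1]>0); z0=d["side"][1]
K=p["intrinsics"]; n=cv2.undistortPoints(np.c_[u,v].astype(float)[:,None],K,p["distortion"])[:,0]
X=np.c_[n,np.ones(len(n))]*z0[v,u][:,None]; X=X@p["cam_to_world"][:3,:3].T+p["cam_to_world"][:3,3]
k=(abs(X[:,2]-.048)<.008)&(abs(X[:,0]-.61)<.13)&(abs(X[:,1]-.156)<.14)
print("stage z",np.median(X[k,2]),"rect",cv2.minAreaRect(X[k,:2].astype(np.float32)*1000))
# dish & blade in f5, lifter frame
r=rot(s["tcp_rot"]); L=s["tool_pos"]+r@[.105*-1,0,.2012]; print("lifter origin",L, "x axis",-r[:,0])
x0,y0,x1,y1=350,184,384,206; S=im[y0:y1,x0:x1].astype(int); m=((S.min(2)>95)).astype(np.uint8)
hsv=cv2.cvtColor(im,cv2.COLOR_RGB2HSV)
c=max(cv2.findContours(m,cv2.RETR_EXTERNAL,cv2.CHAIN_APPROX_NONE)[0],key=cv2.contourArea).reshape(-1,2)+[x0,y0]
print(c.min(0),c.max(0)); P=ray(p,c,L[2]+.0205)
e=cv2.fitEllipse((P[:,:2]*1000).astype(np.float32)); print("dish",e)
q=np.r_[np.array(e[0])/1000,0]-np.r_[L[:2],0]; print("dish in lifter",q@-r[:,0],q@r[:,1])
E
```

```text
tray side ((612.607177734375, -172.19326782226562), (208.22911071777344, 155.9890594482422), 82.44892120361328)
ring side (160.0, [(246, array([605.3, 155.8]), array([107.9, 109.5])), (201, array([604.3, 156. ]), array([88.3, 92.1]))])
ring scene (150.0, [(504, array([622.4, 159.9]), array([104.3, 156.2])), (243, array([603.6, 159. ]), array([81.4, 90.2]))])
ring side5 (130.0, [])
stage z 0.045414103280888796 rect ((631.5149536132812, 151.6684112548828), (202.09471130371094, 215.4033203125), 0.4864692986011505)
lifter origin [ 0.62137205 -0.13181911  0.08734989] x axis [ 0.99100459 -0.13343797  0.01020798]
[350 184] [383 205]
dish ((656.0908813476562, -140.98245239257812), (111.68765258789062, 137.45614624023438), 51.26272964477539)
dish in lifter 0.03562926076681733 -0.004448316414838261
```

```bash
python3 - <<'E'
from h import *; import pickle
f5=pickle.load(open("f5.pkl","rb")); s=f5[6]; p=f5[2]
r=rot(s["tcp_rot"]); L=s["tool_pos"]+r@[-.105,0,.2012]
def lif(P): q=P-L; return np.round([q@-r[:,0]*1000,q@r[:,1]*1000],1)
for uv in ((367.2,193.0),(354.6,193),(380,193)): print(lif(ray(p,uv,.106)[0]))
print("heel corner",lif(ray(p,(346.6,202.5),.0885)[0]), "heel far",lif(ray(p,(347,189.8),.0885)[0]))
im,z,p,s=pickle.load(open("w1.pkl","rb"))
a=im[280:395,60:260]; g=cv2.cvtColor(a,cv2.COLOR_RGB2GRAY)
print(g[30,::8],g[60,::8]); cv2.imwrite("pics/c1.png",cv2.resize(a,None,fx=4,fy=4)[:,:,::-1])
E
```

```text
[26.4 -4. ]
[-17.7  -8. ]
[71.1  0. ]
heel corner [-43.8 -42.8] heel far [-45.6  34.5]
[134  83 114 115 113 107  90  81  81  74  45 118 121  46  39  37  45  41
  43 172 174 173 174 173 174] [ 33  18  23  25  31  40  29  41  29  33  36  43  44  42  40  35  42 189
 190 190 192  64 174 174 174]
```

servo_tool:
  commands:
    - {"fingers":0,"delta_pos":[2,4,0],"rot":[0,0,0]}
    - {"fingers":0,"delta_pos":[7,12,0],"rot":[0,0,0]}
    - {"fingers":0,"delta_pos":[14,24,0],"rot":[0,0,0]}
    - {"fingers":0,"delta_pos":[24,40,0],"rot":[0,0,0]}
    - {"fingers":0,"delta_pos":[35,60,0],"rot":[0,0,0]}
    - {"fingers":0,"delta_pos":[46,82,0],"rot":[0,0,0]}
    - {"fingers":0,"delta_pos":[57,104,0],"rot":[0,0,0]}
    - {"fingers":0,"delta_pos":[67,126,0],"rot":[0,0,0]}
    - {"fingers":0,"delta_pos":[75,148,0],"rot":[0,0,0]}
    - {"fingers":0,"delta_pos":[80,170,0],"rot":[0,0,0]}

```text
time: 15.2
tool_pos: [0.4567, 0.0637, 0.2864]
tcp_rot: [0.004, 0.066, 0.998, -0.0]
contact_force: [-0.1, 0.4, -1.9]
grip_width: 0.0166
grasp_force: 78.2
```

servo_tool:
  commands:
    - {"fingers":0,"delta_pos":[3,20,0],"rot":[0,0,0]}
    - {"fingers":0,"delta_pos":[4,38,0],"rot":[0,0,0]}
    - {"fingers":0,"delta_pos":[4,54,0],"rot":[0,0,0]}
    - {"fingers":0,"delta_pos":[4,68,0],"rot":[0,0,0]}
    - {"fingers":0,"delta_pos":[4,80,0],"rot":[0,0,0]}
    - {"fingers":0,"delta_pos":[4,90,0],"rot":[0,0,0]}
    - {"fingers":0,"delta_pos":[4,98,0],"rot":[0,0,0]}
    - {"fingers":0,"delta_pos":[4,105,0],"rot":[0,0,0]}
    - {"fingers":0,"delta_pos":[4,111,0],"rot":[0,0,0]}
    - {"fingers":0,"delta_pos":[4,115,0],"rot":[0,0,0]}

```text
time: 16.2
tool_pos: [0.4702, 0.1765, 0.2865]
tcp_rot: [0.005, 0.067, 0.998, -0.0]
contact_force: [0.3, -0.5, -2.5]
grip_width: 0.0163
grasp_force: 78.2
```

servo_tool:
  commands:
    - {"fingers":0,"delta_pos":[0,0,0],"rot":[0,0,0]}
    - {"fingers":0,"delta_pos":[0,0,0],"rot":[0,0,0]}

```text
time: 16.4
tool_pos: [0.47, 0.176, 0.2865]
tcp_rot: [0.005, 0.067, 0.998, -0.0]
contact_force: [-0.5, -1.1, -2.0]
grip_width: 0.017
grasp_force: 78.2
```

```bash
python3 - <<'E'
from workcell import bot
import cv2, pickle
from h import *
s=bot.state()
im,z=bot.grab_frame("side"); p=bot.camera_params("side"); im2,z2=bot.grab_frame("scene"); p2=bot.camera_params("scene")
pickle.dump((im,z,p,im2,z2,p2,s),open("f6.pkl","wb"))
a=cv2.resize(im[100:200,300:400],(500,500),interpolation=cv2.INTER_CUBIC)
b=cv2.resize(im2[150:225,200:275],(500,500),interpolation=cv2.INTER_CUBIC)[:,:300]
b=cv2.resize(im2[150:225,205:275],(300,321),interpolation=cv2.INTER_CUBIC); b=cv2.copyMakeBorder(b,0,179,0,0,cv2.BORDER_CONSTANT)
cv2.imwrite("pics/s6.png",np.hstack([a,b])[:,:,::-1]); print(s["time"],s["contact_force"],s["tool_pos"],s["tcp_rot"],s["q"])
E
```

```text
16.4 [-0.51912022 -1.14397059 -2.02802059] [0.47003895 0.17599677 0.28646099] [ 4.89296078e-03  6.69760691e-02  9.97742466e-01 -4.85833519e-04] [ 0.23030332  0.15256892 -0.44805173  0.96110373 -0.00379596  0.36434022]
```

View pics/s6.png

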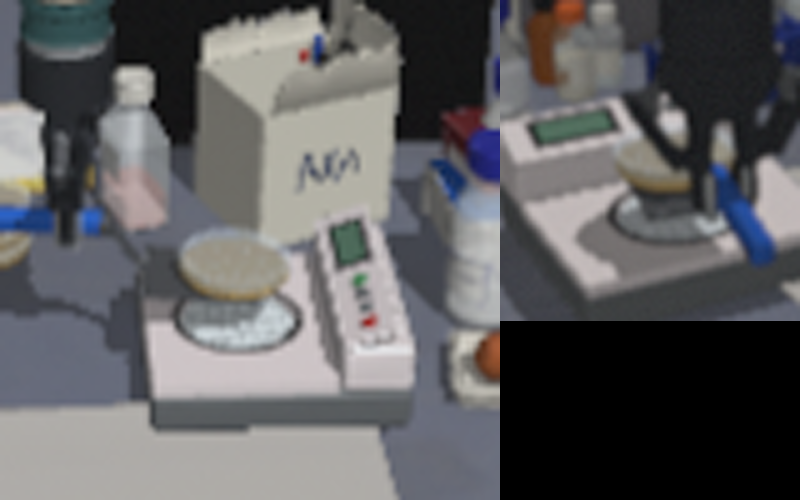

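The left panel (side view) shows the lid at crop x 178–290 with its top at y 229, hovering over the ring at x 174–301. The right panel shows the same from behind. I'll compare both in the side camera.

```bash
python3 - <<'E'
from h import *; import pickle
im,z,p,im2,z2,p2,s=pickle.load(open("f6.pkl","rb"))
r=rot(s["tcp_rot"]); L=s["tool_pos"]+r@[-.105,0,.2012]; zt=L[2]+.0018+.017+.0003
print(L,zt)
# predicted lid outline for dish at lifter (28,0): compare its px extents with the picture
def ext(c,z): 
    t=np.linspace(0,2*np.pi,90); q=proj(p,np.c_[c[0]+.045*np.cos(t),c[1]+.045*np.sin(t),0*t+z]); return q.min(0).round(2),q.max(0).round(2)
c=L-r[:,0]*.028; print("pred lid top",c,ext(c,zt))
a=im[140:165,325:365]; hsv=cv2.cvtColor(a,cv2.COLOR_RGB2HSV)
row=im[150,328:364].astype(int); print("row150",(row.sum(1)//3).tolist())
print("row151",(im[151,328:364].astype(int).sum(1)//3).tolist())
print("col346",(im[140:174,346].astype(int).sum(1)//3).tolist()); print("R-B",(im[140:174,346,0].astype(int)-im[140:174,346,2]).tolist())
E
```

```text
[0.57604329 0.16163712 0.08630275] 0.10540275281020721
pred lid top [0.60379074 0.15789506 0.08657796] (array([335.77, 144.89]), array([358.34, 156.31]))
row150 [98, 85, 69, 74, 74, 74, 74, 94, 134, 144, 144, 146, 146, 144, 145, 148, 144, 144, 144, 143, 146, 153, 144, 144, 145, 145, 145, 150, 162, 167, 144, 145, 137, 114, 105, 113]
row151 [97, 93, 74, 75, 74, 74, 71, 86, 134, 153, 146, 146, 144, 145, 144, 144, 146, 148, 144, 144, 145, 145, 144, 146, 148, 147, 144, 147, 165, 186, 186, 187, 171, 120, 108, 97]
col346 [106, 105, 106, 106, 106, 128, 151, 150, 146, 145, 144, 144, 145, 145, 147, 151, 153, 146, 137, 112, 102, 124, 119, 120, 127, 166, 204, 198, 197, 164, 150, 198, 198, 199]
R-B [7, 8, 8, 7, 7, -5, -17, -6, 14, 20, 20, 20, 20, 20, 18, 16, 14, 16, 43, 55, 4, -7, -7, -7, -7, -10, -13, -12, -12, -9, 4, 7, 7, 7]
```

servo_tool:
  commands:
    - {"fingers":0,"delta_pos":[-1.3,0,0.3],"rot":[0,0.0056,0]}
    - {"fingers":0,"delta_pos":[-4.2,0,0.9],"rot":[0,0.0185,0]}
    - {"fingers":0,"delta_pos":[-8.4,-0.1,1.7],"rot":[0,0.037,0]}
    - {"fingers":0,"delta_pos":[-13.5,-0.2,2.8],"rot":[0,0.059,0]}
    - {"fingers":0,"delta_pos":[-19,-0.3,3.9],"rot":[0,0.083,0]}
    - {"fingers":0,"delta_pos":[-24.4,-0.4,5],"rot":[0,0.107,0]}
    - {"fingers":0,"delta_pos":[-30,-0.4,6.1],"rot":[0,0.131,0]}
    - {"fingers":0,"delta_pos":[-35,-0.5,7.1],"rot":[0,0.154,0]}
    - {"fingers":0,"delta_pos":[-39.2,-0.5,8],"rot":[0,0.172,0]}
    - {"fingers":0,"delta_pos":[-42.1,-0.5,8.6],"rot":[0,0.185,0]}

```text
time: 17.5
tool_pos: [0.5124, 0.17, 0.2782]
tcp_rot: [-0.088, 0.067, 0.994, 0.006]
contact_force: [0.5, -0.3, -2.6]
grip_width: 0.0167
grasp_force: 78.2
```

servo_tool:
  commands:
    - {"fingers":0,"delta_pos":[0,0,0],"rot":[0,0,0]}

```text
time: 17.6
tool_pos: [0.5124, 0.17, 0.2781]
tcp_rot: [-0.087, 0.067, 0.994, 0.006]
contact_force: [-0.5, -0.3, -2.1]
grip_width: 0.0168
grasp_force: 78.2
```

```bash
python3 - <<'E'
from h import *; import pickle
from workcell import bot
s=bot.state(); r=rot(s["tcp_rot"]); im,z=bot.grab_frame("side"); p=bot.camera_params("side")
L=s["tool_pos"]+r@[-.105,0,.2012]; print(s["tool_pos"],-r[:,0],s["contact_force"])
c=L-r[:,0]*.028-r[:,2]*.0188; t=np.linspace(0,2*np.pi,90)
q=proj(p,c+.045*(np.cos(t)[:,None]*r[:,0]+np.sin(t)[:,None]*r[:,1])); print("pred",q.min(0),q.max(0),q.mean(0))
v=int(round(q.mean(0)[1])); u=int(round(q.mean(0)[0]))
print(v,"row",(im[v,u-18:u+18].astype(int).sum(1)//3).tolist(),u-18); print("col",(im[v-14:v+22,u].astype(int).sum(1)//3).tolist(),v-14)
f=L-r[:,0]*.067-r[:,2]*.0018; print("front bottom",f, "above floor",f[2]-.044)
E
```

```text
[0.51238801 0.16996166 0.2781413 ] [ 0.97581607 -0.13163022 -0.17451786] [-0.4691741  -0.32089467 -2.08855495]
pred [337.54353429 151.01438723] [359.45162539 163.35090664] [348.38507107 157.10651938]
157 row [70, 74, 75, 75, 76, 75, 72, 92, 144, 159, 148, 144, 146, 146, 146, 147, 151, 149, 146, 148, 151, 146, 146, 147, 152, 171, 193, 200, 199, 198, 198, 180, 122, 112, 95, 135] 330
col [105, 106, 105, 102, 100, 105, 109, 132, 176, 201, 195, 173, 149, 145, 146, 146, 147, 152, 153, 153, 153, 143, 128, 102, 104, 167, 161, 147, 198, 198, 198, 198, 199, 197, 192, 182] 143
front bottom [0.64574095 0.15196654 0.05178422] above floor 0.007784221326794405
```

servo_tool:
  commands:
    - {"fingers":0,"delta_pos":[-0.3,0,2],"rot":[0,0,0]}
    - {"fingers":0,"delta_pos":[-0.7,0,4],"rot":[0,0,0]}
    - {"fingers":0,"delta_pos":[-1.1,0,6],"rot":[0,0,0]}
    - {"fingers":0,"delta_pos":[-1.4,0,7.7],"rot":[0,0,0]}
    - {"fingers":0,"delta_pos":[-1.6,0,8.6],"rot":[0,0,0]}
    - {"fingers":0,"delta_pos":[-1.6,0,9],"rot":[0,0,0]}
    - {"fingers":0,"delta_pos":[-1.6,0,9],"rot":[0,0,0]}

```text
time: 18.35
tool_pos: [0.5118, 0.17, 0.2693]
tcp_rot: [-0.087, 0.067, 0.994, 0.006]
contact_force: [-1.2, 0.0, -1.7]
grip_width: 0.0167
grasp_force: 78.3
```

```bash
python3 - <<'E'
from h import *
from workcell import bot
s=bot.state(); r=rot(s["tcp_rot"]); print(s["time"],s["tool_pos"],-r[:,0],s["contact_force"])
L=s["tool_pos"]+r@[-.105,0,.2006]; f=L-r[:,0]*.067-r[:,2]*.0018; print("above floor",f[2]-.044, "tip", (L-r[:,0]*.0475)[2]-.044)
im,z=bot.grab_frame("side"); a=cv2.resize(im[130:185,320:380],(600,550),interpolation=cv2.INTER_CUBIC)
cv2.imwrite("pics/s7.png",a[:,:,::-1])
E
```

```text
18.35 [0.51181813 0.1700392  0.26926519] [ 0.97594795 -0.13139231 -0.17395877] [-1.17150089  0.03678286 -1.6613929 ]
above floor -0.0004245994083204377 tip 0.0011950412277910022
```

View pics/s7.png

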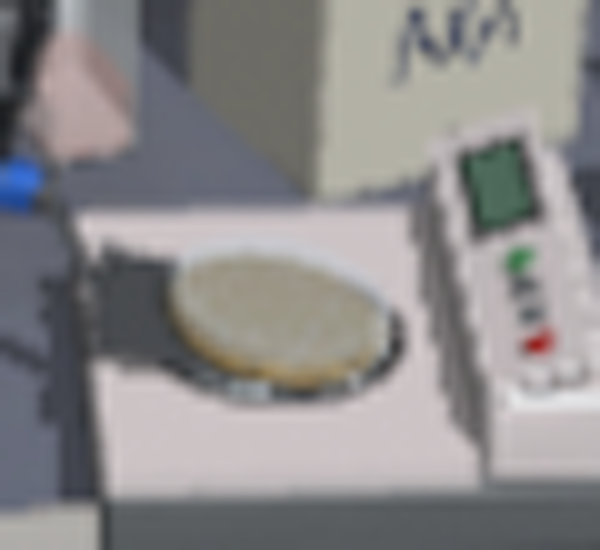

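The plate, at crop (285,320), is tipped into the ring with its front edge down inside the right rim at (405,335). Now I'll draw back along the blade's plane.

servo_tool:
  commands:
    - {"fingers":0,"delta_pos":[-2.5,0,-2.1],"rot":[0,0.0125,0]}
    - {"fingers":0,"delta_pos":[-5,0,-4.2],"rot":[0,0.025,0]}
    - {"fingers":0,"delta_pos":[-3,0,-4.2],"rot":[0,0.025,0]}
    - {"fingers":0,"delta_pos":[1,0,-4.4],"rot":[0,0.025,0]}
    - {"fingers":0,"delta_pos":[5,0,-4.5],"rot":[0,0.025,0]}
    - {"fingers":0,"delta_pos":[9,0,-4.6],"rot":[0,0.025,0]}
    - {"fingers":0,"delta_pos":[13,0,-4.7],"rot":[0,0.025,0]}
    - {"fingers":0,"delta_pos":[17,0,-4.8],"rot":[0,0.025,0]}
    - {"fingers":0,"delta_pos":[21,0,-4.9],"rot":[0,0.025,0]}
    - {"fingers":0,"delta_pos":[25,0,-5],"rot":[0,0.025,0]}

```text
time: 19.4
tool_pos: [0.4879, 0.1733, 0.2786]
tcp_rot: [-0.1, 0.066, 0.993, 0.007]
contact_force: [-0.4, 0.2, -2.4]
grip_width: 0.0166
grasp_force: 78.3
```

```bash
cat > chk.py <<'E'
from h import *
from workcell import bot
s=bot.state(); r=rot(s["tcp_rot"]); print(s["time"],s["tool_pos"],-r[:,0],s["contact_force"])
L=s["tool_pos"]+r@[-.105,0,.2006]; t=L-r[:,0]*.0475; print("tip z-floor",t[2]-.044,"tip u",(t[:2]-[.6065,.157])@[.991,-.1335])
im,z=bot.grab_frame("side"); c=im[143:170,330:368].astype(int)
m=((c[:,:,0]-c[:,:,2]>10)&(c.max(2)>100)&(c.max(2)<190)).astype(np.uint8)
k=max(cv2.findContours(m,cv2.RETR_EXTERNAL,cv2.CHAIN_APPROX_NONE)[0],key=cv2.contourArea).reshape(-1,2)+[330,143]
print("amber px",k.min(0),k.max(0),k.mean(0).round(1))
print("row157",(im[157,330:368].astype(int).sum(1)//3).tolist())
cv2.imwrite("pics/chk.png",cv2.resize(im[130:185,320:380],(600,550),interpolation=cv2.INTER_CUBIC)[:,:,::-1])
E
python3 chk.py
```

```text
19.4 [0.48788228 0.17325342 0.27858104] [ 0.97133038 -0.13069386 -0.19858602] [-0.37956508  0.16454104 -2.41994357]
tip z-floor 0.007691931407409411 tip u -0.010098924818409863
amber px [337 156] [357 168] [347.3 161.5]
row157 [76, 76, 75, 75, 75, 75, 80, 114, 154, 146, 147, 148, 146, 149, 150, 146, 148, 147, 147, 149, 149, 148, 159, 175, 186, 193, 200, 200, 198, 199, 199, 181, 121, 113, 95, 135, 190, 185]
```

servo_tool:
  commands:
    - {"fingers":0,"delta_pos":[3.8,0,1.5],"rot":[0,0,0]}
    - {"fingers":0,"delta_pos":[7.6,0,3],"rot":[0,0,0]}
    - {"fingers":0,"delta_pos":[11.3,0,4.5],"rot":[0,0,0]}
    - {"fingers":0,"delta_pos":[15.2,0,5.3],"rot":[0,0,0]}
    - {"fingers":0,"delta_pos":[19.1,0,6.1],"rot":[0,0,0]}
    - {"fingers":0,"delta_pos":[23,0,6.9],"rot":[0,0,0]}
    - {"fingers":0,"delta_pos":[27,0,7.7],"rot":[0,0,0]}
    - {"fingers":0,"delta_pos":[31,0,8.5],"rot":[0,0,0]}
    - {"fingers":0,"delta_pos":[36,0,9.5],"rot":[0,0,0]}
    - {"fingers":0,"delta_pos":[42,0,10.5],"rot":[0,0,0]}

```text
time: 20.45
tool_pos: [0.4451, 0.179, 0.2766]
tcp_rot: [-0.099, 0.067, 0.993, 0.007]
contact_force: [-0.5, 0.2, -1.8]
grip_width: 0.0167
grasp_force: 78.3
```

```bash
python3 chk.py
```

```text
20.45 [0.44511207 0.17902529 0.27659062] [ 0.97135147 -0.13080212 -0.19841151] [-0.50445016  0.20052634 -1.80501326]
tip z-floor 0.0057210364104733 tip u -0.05321434841433215
amber px [337 157] [358 169] [347.2 162.9]
row157 [76, 81, 93, 107, 147, 178, 197, 194, 196, 175, 172, 164, 141, 143, 141, 140, 142, 145, 141, 141, 151, 166, 164, 173, 181, 192, 199, 195, 199, 199, 199, 181, 122, 112, 95, 135, 190, 185]
```

servo_tool:
  commands:
    - {"fingers":0,"delta_pos":[10,0,0],"rot":[0,0,0]}
    - {"fingers":0,"delta_pos":[25,0,-5],"rot":[0,-0.05,0]}
    - {"fingers":0,"delta_pos":[45,0,-11],"rot":[0,-0.13,0]}
    - {"fingers":0,"delta_pos":[65,0,-18],"rot":[0,-0.2,0]}
    - {"fingers":0,"delta_pos":[65,0,-18],"rot":[0,-0.2,0]}

```text
time: 21.0
tool_pos: [0.3831, 0.1871, 0.308]
tcp_rot: [0.0, 0.066, 0.998, 0.0]
contact_force: [0.9, 0.6, -0.9]
grip_width: 0.0166
grasp_force: 78.3
```

```bash
python3 chk.py
```

```text
21.0 [0.38309431 0.18710458 0.30800036] [ 9.91294049e-01 -1.31664095e-01  8.21472124e-04] [ 0.87734498  0.62780652 -0.88133268]
tip z-floor 0.06352574856314643 tip u -0.07275717023421698
amber px [337 157] [358 169] [347. 163.]
row157 [199, 199, 199, 199, 199, 199, 197, 195, 196, 175, 172, 163, 141, 143, 140, 140, 142, 145, 141, 142, 151, 167, 164, 174, 181, 192, 198, 196, 199, 199, 199, 181, 122, 113, 95, 136, 191, 185]
```

View pics/chk.png

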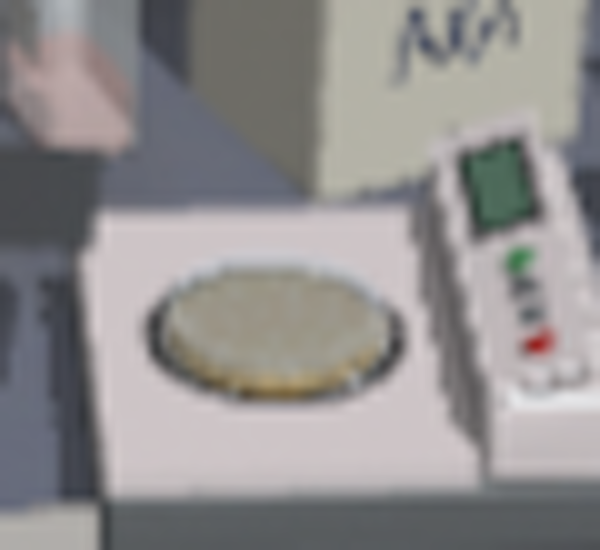

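The plate sits centred in the ring: lid at crop x 162–392, ring at 148–405. I'll take the lifter to the open bench.

servo_tool:
  commands:
    - {"fingers":0,"delta_pos":[0,-20,0],"rot":[0,0,0]}
    - {"fingers":0,"delta_pos":[-10,-60,0],"rot":[0,0,0]}
    - {"fingers":0,"delta_pos":[-20,-100,0],"rot":[0,0,0]}
    - {"fingers":0,"delta_pos":[-35,-140,0],"rot":[0,0,0]}
    - {"fingers":0,"delta_pos":[-50,-180,0],"rot":[0,0,-0.14]}
    - {"fingers":0,"delta_pos":[-65,-220,0],"rot":[0,0,-0.28]}
    - {"fingers":0,"delta_pos":[-80,-260,0],"rot":[0,0,-0.42]}
    - {"fingers":0,"delta_pos":[-95,-295,0],"rot":[0,0,-0.56]}
    - {"fingers":0,"delta_pos":[-108,-320,0],"rot":[0,0,-0.7]}
    - {"fingers":0,"delta_pos":[-108,-320,0],"rot":[0,0,-0.84]}

```text
time: 22.05
tool_pos: [0.4526, -0.149, 0.3072]
tcp_rot: [0.001, -0.343, 0.939, -0.001]
contact_force: [0.4, -0.3, -0.6]
grip_width: 0.0168
grasp_force: 78.6
```

servo_tool:
  commands:
    - {"fingers":0,"delta_pos":[0,0,10],"rot":[0,0,-0.14]}
    - {"fingers":0,"delta_pos":[0,0,20],"rot":[0,0,-0.28]}
    - {"fingers":0,"delta_pos":[0,0,30],"rot":[0,0,-0.42]}
    - {"fingers":0,"delta_pos":[0,0,40],"rot":[0,0,-0.56]}
    - {"fingers":0,"delta_pos":[0,0,55],"rot":[0,0,-0.7]}
    - {"fingers":0,"delta_pos":[0,0,70],"rot":[0,0,-0.84]}
    - {"fingers":0,"delta_pos":[0,0,82],"rot":[0,0,-0.98]}
    - {"fingers":0,"delta_pos":[0,0,92],"rot":[0,0,-1.066]}
    - {"fingers":0,"delta_pos":[0,0,96],"rot":[0,0,-1.066]}
    - {"fingers":0,"delta_pos":[0,0,96],"rot":[0,0,-1.066]}

```text
time: 23.05
tool_pos: [0.4502, -0.1449, 0.2102]
tcp_rot: [0.0, 0.771, -0.636, -0.001]
contact_force: [-0.1, 0.0, -1.0]
grip_width: 0.0169
grasp_force: 78.6
```

servo_tool:
  commands:
    - {"fingers":0,"delta_pos":[0,0,4],"rot":[0,0,0]}
    - {"fingers":0,"delta_pos":[0,0,7],"rot":[0,0,0]}
    - {"fingers":0,"delta_pos":[0,0,9],"rot":[0,0,0]}
    - {"fingers":0,"delta_pos":[0,0,9.5],"rot":[0,0,0]}
    - {"fingers":0,"delta_pos":[0,0,9.5],"rot":[0,0,0]}

```text
time: 23.55
tool_pos: [0.4502, -0.1446, 0.2017]
tcp_rot: [-0.0, 0.772, -0.635, 0.0]
contact_force: [-0.4, -0.3, -1.2]
grip_width: 0.0165
grasp_force: 78.8
```

servo_tool:
  commands:
    - {"fingers":20,"delta_pos":[0,0,0],"rot":[0,0,0]}
    - {"fingers":40,"delta_pos":[0,0,0],"rot":[0,0,0]}
    - {"fingers":60,"delta_pos":[0,0,0],"rot":[0,0,0]}
    - {"fingers":60,"delta_pos":[0,0,0],"rot":[0,0,0]}
    - {"fingers":60,"delta_pos":[0,0,-15],"rot":[0,0,0]}
    - {"fingers":60,"delta_pos":[0,0,-50],"rot":[0,0,0]}
    - {"fingers":60,"delta_pos":[0,0,-95],"rot":[0,0,0]}
    - {"fingers":60,"delta_pos":[0,0,-140],"rot":[0,0,0]}
    - {"fingers":60,"delta_pos":[40,0,-180],"rot":[0,0,0]}
    - {"fingers":60,"delta_pos":[70,0,-220],"rot":[0,0,0]}

```text
time: 24.55
tool_pos: [0.4626, -0.2095, 0.4182]
tcp_rot: [-0.0, 0.773, -0.635, 0.0]
contact_force: [0.6, 0.3, -0.1]
grip_width: 0.0513
grasp_force: 0.0
```

```bash
python3 - <<'E'
from h import *; import pickle
from workcell import bot
s=bot.state(); p=bot.camera_params("wrist"); im,z=bot.grab_frame("wrist"); pickle.dump((im,z,p,s),open("w9.pkl","wb"))
print(s["time"],s["tool_pos"])
def pts(z,p,m):
    v,u=np.nonzero(m&(z>0)); n=cv2.undistortPoints(np.c_[u,v].astype(float)[:,None],p["intrinsics"],p["distortion"])[:,0]
    X=np.c_[n,np.ones(len(n))]*z[v,u][:,None]; return X@p["cam_to_world"][:3,:3].T+p["cam_to_world"][:3,3]
hsv=cv2.cvtColor(im,cv2.COLOR_RGB2HSV); m=cv2.inRange(hsv,(100,120,40),(130,255,255))>0
X=pts(z,p,m); X=X[(abs(X[:,0]-.45)<.08)&(X[:,1]>-.3)&(X[:,1]<-.06)&(X[:,2]>.049)]
A=np.c_[X[:,:2]-X[:,:2].mean(0),np.ones(len(X))]; print("handle top plane",np.linalg.lstsq(A,X[:,2],rcond=None)[0],len(X))
X=pts(z,p,im.max(2)<110); X=X[(X[:,0]>.37)&(X[:,0]<.5)&(X[:,1]>-.1)&(X[:,1]<.02)&(X[:,2]<.03)]; print("blade z",np.median(X[:,2]),cv2.minAreaRect(X[:,:2].astype(np.float32)*1000))
# dish level from side depth
im,z=bot.grab_frame("side"); q=bot.camera_params("side"); X=pts(z,q,np.ones(z.shape,bool)); k=(np.hypot(X[:,0]-.6055,X[:,1]-.158)<.035)&(X[:,2]>.052)&(X[:,2]<.08); X=X[k]
A=np.c_[X[:,:2]-X[:,:2].mean(0),np.ones(len(X))]; print("lid plane",np.linalg.lstsq(A,X[:,2],rcond=None)[0],len(X))
X=pts(z,q,np.ones(z.shape,bool)); k=(abs(X[:,0]-.605)<.05)&(abs(X[:,1]-.085)<.015); print("stage z",np.median(X[k,2]))
E
```

```text
24.55 [ 0.4626166  -0.20949519  0.4181648 ]
handle top plane [-0.04270529 -0.00796069  0.0538025 ] 1887
blade z 0.0014592511707887668 ((430.322509765625, -44.476707458496094), (78.64315032958984, 103.16971588134766), 11.224263191223145)
lid plane [0.00072934 0.00108127 0.05841438] 126
stage z 0.046041690167341054
```

```bash
python3 -c "
from workcell import bot
print(bot.hand_in())"
```

```text
the job is handed in; nothing more can be done
None
```

The job is handed in, with no verdict returned: my last measurements show the plate level and centred in the recess and the lifter flat on the open bench at about 25 s. I did not re-measure the flask, tapes or tip box, but no move went near them.

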